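# Tip frozen puree cartons onto the thawing plate

### The arm

A 6-joint arm with a two-finger parallel gripper is mounted at the origin on a cart in front of the work surface, level with it; the furniture and walls round the work are solid. World frame = base frame: x ahead of the robot, y to its left, z up, the work surface at z = 0. Lengths are in mm, angles in rad, forces in N, time in s.
With the tool pointing down it reaches from about 375 to 750 mm from the base axis. Payload 9 kg.
Tool frame: the origin (TCP) lies on the centre line of the jaws, within the pads' length; the fingertips stand 25 mm ahead of it and the grasp point (between the pads) lies 6 mm ahead of it (manip.tip_reach is the distance from the TCP to the fingertips, in mm); z points along the fingers, y is the line along which they close (so a half turn about z gives the same grasp; the last joint's range is limited). The gripper opens to 85 mm and grips with 20 to 120 N. Pads are 22 mm wide; open, the fingers measure 114 mm over their backs; the gripper's body (76 mm by 85 mm) begins 54 mm behind the grasp point. The pads swing forward as they close: fully open they stand 13 mm farther back than shut.
Start: joints at [1.01, 0.104, 0.097, 1.564, 0, 1.353], TCP at [201.68, 565.119, 256.331] pointing down, gripper open.
Joint ranges: [-2.99, 2.99], [-0.84, 1.86], [-1.1, 1.16], [-1.84, 2.11], [-1.51, 1.56], [-3.14, 3.14]. Speed limits (rad/s): [2.22, 2.22, 2.57, 3.14, 3.14, 3.14].

### API

Orientations are given as a 3x3 rotation matrix whose columns are the frame's x, y, z axes.
In Python, from workcell import manip, camera, camera_params, models gives the robot as it stands.
- The arm moves only by the tool carry_out, never from a script. Its argument "increments" is a list of rows, each a list of 3 entries, a list of its own where there are three numbers: the shift along the world's x, y, z in m, then the turn about the world's z in rad, then the closure, from 0 (fully open) to 1 (shut). In form: [[[tx, ty, tz], spin, claw], ...]. A call has exactly 10 rows; each row shifts and turns the commanded pose from where the row before left it; what a row does not reach is not made up. A row lasts 1/12 s, in which the tool goes at most 41.7 mm and 7.16 degrees, less where a joint would pass 70% of its speed; a pose out of reach is approached as far as the arm can. A call is refused whole if a number of a shift passes 0.0417 or a number of a turn 0.125, either way. A call with a gripper value outside its range is refused whole. The fingers move at their own pace and stop on an object; "grip_force" is the grip in N (left out, the last holds). Time passes only in rows, so rows that do not move let the fingers close, or fill a call up. It gives the time, the measured TCP pose, the force, the opening and the grip force at its end, in the units of the state.
- manip.get_obs(): the state, without advancing time (a new reading comes with each control period).
- camera(name): name is "scene" or "top"; returns the picture (384x512x3 uint8, red, green, blue); there is no depth.
- camera_params(name): a dict with "fovy" (degrees; the focal length in pixels is half the picture's height over the tangent of half this angle, whatever the lens; pixels are square), "cx", "cy" (the principal point, pixels), "R" (3x3) and "t" (3): a world point X has camera coordinates R X + t. Camera axes: x right, y down, z forward; pixel columns grow to the right and rows downward; lengths in mm; the calibration is good to about 2 mm. A picture is of the moment at which its call begins. camera_params takes no time and is no camera call.
- manip.hand_in(): hands the job in; it is judged then, once.
Trained networks look in the newest picture that a camera, given by its name, has taken for a name from the list of things; names that differ only in an ending like _2 or _b are one class to them, and where a whole thing is asked for, a point or a joint stands for the part that bears it (a point fixed in the world has none). Each returns a list of dicts, best first, with "p" (0 to 1); they miss things now and then, are a little off and sometimes report something else, mostly with a low value. They report only what shows in the picture. A call takes as long as a camera call.
- models.boxes_of(query, camera): "rect" ([left, top, right, bottom] in pixels, round what is visible of it).
The state is a dict: "time_s": time; "qpos": joint angles; "joint_vel": joint speeds; "effort": joint torques, N m; "tcp_pos": TCP position; "eef_rot": TCP orientation; "ft_force": force on the tool from outside, world axes, zero at the start; "wrist_torque": the same for the moment, N m; "width": finger opening in mm; "grasp_force": force on a finger pad.
Only numpy, scipy, OpenCV 4.12 (cv2) and the standard library are available. Lean on these libraries where they do the work, as an engineer would, in place of code of your own. Each camera call takes 0.05 s, during which the arm holds its last target. There are 200 camera calls.

### The job

Lay the two blue-panelled frozen cartons side by side on the thawing plate to thaw, blue panel up. One at a time, carry the carton upright to the plate's low ledge, stand it there with its foot against the step and its blue panel facing away from the step, let go, and push it over across the step so that it lies on the raised bed with only its foot overhanging. Leave the red-panelled carton, the squeeze bottle and the other things standing where they are.

Things in the scene. Friction and masses are not known exactly. Their poses are not given: they have to be found in the camera images.
- plate: Fixed thawing plate, 225 (x) x 190 (y) mm; origin: centre of its underside. Raised ribbed aluminium bed at x -112.5 to 37.5 mm, top 18 mm above the table; dark low ledge at x 37.5 to 112.5 mm, top 6 mm above it. The 12 mm step between runs along y, no dividers: room for two cartons side by side (y -45 and +45 mm). +x points roughly away from the robot. May swap places with the tray.
- step_edge (a point): Middle of the top edge of the plate's step (plate x 37.5, y 0, z 18 mm), axes as the plate's. A carton standing against the step has its origin at x +32, z -12 mm here; tipped over towards -x it lies with its origin near x +12 mm, z +32 mm, its top end towards -x.
- carton_a: Rigid frozen brick carton, 64 (x) x 56 (y) x 150 mm tall, 0.3 to 0.55 kg, white; a blue panel covers its +x face and the top's +x edge. White screw cap on top, 22 mm across, 10 mm high, 17 mm off centre towards the panel. Origin: centre of the underside. Starts standing in the cardboard tray, +x within 0.85 rad of the plate's +x.
- carton_b: Rigid frozen brick carton, 64 (x) x 56 (y) x 150 mm tall, 0.3 to 0.55 kg, white; a blue panel covers its +x face and the top's +x edge. White screw cap on top, 22 mm across, 10 mm high, 17 mm off centre towards the panel. Origin: centre of the underside. Starts standing in the cardboard tray, +x within 0.85 rad of the plate's +x. Same as carton_a.
- carton_tray: Open cardboard tray fixed to the table, 195 (x) x 210 (y) mm, walls 4 mm thick and 32 mm high, floor 4 mm thick; origin at the centre of its underside. Holds the three cartons and the squeeze bottle in any order, one in each quarter, centres about x +-45, y +-52 mm.
- red_carton: Rigid frozen brick carton, 64 (x) x 56 (y) x 150 mm tall, 0.3 to 0.55 kg, white; a red panel covers its +x face and the top's +x edge. White screw cap on top, 22 mm across, 10 mm high, 17 mm off centre towards the panel. Origin: centre of the underside. Starts standing in the cardboard tray, +x within 0.85 rad of the plate's +x. Not to be moved.
- syrup: White squeeze bottle with a red pointed cap, 56 mm across, 184 mm tall, standing in the tray; origin: centre of its underside. Not to be moved.
- spray_bottle: Spray bottle, 70x69 mm, 194 mm tall, standing beyond the plate and tray; origin: centre of its underside. Not to be moved.
- jug: Steel measuring cup with a strap handle, 74x103x74 mm, beyond the plate and tray; origin: at its underside, inside the cup. Not to be moved.

How it is judged (in metres and radians):
On the way, in this order (a step that is already met when the one before it is completed fails the run):
1. a blue-panelled carton stands upright on the ledge, foot within 20 mm of the step, let go (((angle between carton_a's own z axis and vertical below 0.12 rad and x of carton_a in the frame of step_edge between 0.022 and 0.055 m and z of carton_a in the frame of step_edge between -0.02 and -0.006 m and y of carton_a in the frame of step_edge between -0.08 and 0.08 m and contact force between the fingers and carton_a below 0.3 N) or (angle between carton_b's own z axis and vertical below 0.12 rad and x of carton_b in the frame of step_edge between 0.022 and 0.055 m and z of carton_b in the frame of step_edge between -0.02 and -0.006 m and y of carton_b in the frame of step_edge between -0.08 and 0.08 m and contact force between the fingers and carton_b below 0.3 N))), for 0.2 s.
2. that carton lies on the bed, blue panel up, let go (((angle between carton_a's own x axis and vertical below 0.2 rad and angle between the z axis of carton_a and the x axis of plate, either way round below 0.35 rad and x of carton_a in the frame of step_edge between -0.03 and 0.045 m and z of carton_a in the frame of step_edge between 0.022 and 0.045 m and y of carton_a in the frame of step_edge between -0.085 and 0.085 m and contact force between the fingers and carton_a below 0.3 N and linear speed of carton_a below 0.02 m/s) or (angle between carton_b's own x axis and vertical below 0.2 rad and angle between the z axis of carton_b and the x axis of plate, either way round below 0.35 rad and x of carton_b in the frame of step_edge between -0.03 and 0.045 m and z of carton_b in the frame of step_edge between 0.022 and 0.045 m and y of carton_b in the frame of step_edge between -0.085 and 0.085 m and contact force between the fingers and carton_b below 0.3 N and linear speed of carton_b below 0.02 m/s))), for 0.2 s.
3. with the first lying, the other blue-panelled carton stands upright on the ledge, foot within 20 mm of the step, let go ((((angle between carton_a's own x axis and vertical below 0.2 rad and angle between the z axis of carton_a and the x axis of plate, either way round below 0.35 rad and x of carton_a in the frame of step_edge between -0.03 and 0.045 m and z of carton_a in the frame of step_edge between 0.022 and 0.045 m and y of carton_a in the frame of step_edge between -0.085 and 0.085 m and contact force between the fingers and carton_a below 0.3 N and linear speed of carton_a below 0.02 m/s) and (angle between carton_b's own z axis and vertical below 0.12 rad and x of carton_b in the frame of step_edge between 0.022 and 0.055 m and z of carton_b in the frame of step_edge between -0.02 and -0.006 m and y of carton_b in the frame of step_edge between -0.08 and 0.08 m and contact force between the fingers and carton_b below 0.3 N)) or ((angle between carton_b's own x axis and vertical below 0.2 rad and angle between the z axis of carton_b and the x axis of plate, either way round below 0.35 rad and x of carton_b in the frame of step_edge between -0.03 and 0.045 m and z of carton_b in the frame of step_edge between 0.022 and 0.045 m and y of carton_b in the frame of step_edge between -0.085 and 0.085 m and contact force between the fingers and carton_b below 0.3 N and linear speed of carton_b below 0.02 m/s) and (angle between carton_a's own z axis and vertical below 0.12 rad and x of carton_a in the frame of step_edge between 0.022 and 0.055 m and z of carton_a in the frame of step_edge between -0.02 and -0.006 m and y of carton_a in the frame of step_edge between -0.08 and 0.08 m and contact force between the fingers and carton_a below 0.3 N)))), for 0.2 s.
At the end, for the whole second after the job is handed in: Both blue-panelled cartons lie at rest on the bed, released, blue panel up (within 0.2 rad), long axis across the step (within 0.35 rad), foot between 30 mm short of and 45 mm beyond the step edge, within the plate's width; red carton and squeeze bottle still stand (angle between each of carton_a, carton_b's own x axis and vertical below 0.2 rad and angle between the z axis of each of carton_a, carton_b and the x axis of plate, either way round below 0.35 rad and x of carton_a in the frame of step_edge between -0.03 and 0.045 m and z of carton_a in the frame of step_edge between 0.022 and 0.045 m and y of carton_a in the frame of step_edge between -0.085 and 0.085 m and contact force between the fingers and carton_a below 0.3 N and linear speed of each of carton_a, carton_b below 0.02 m/s and x of carton_b in the frame of step_edge between -0.03 and 0.045 m and z of carton_b in the frame of step_edge between 0.022 and 0.045 m and y of carton_b in the frame of step_edge between -0.085 and 0.085 m and contact force between the fingers and carton_b below 0.3 N and angle between each of red_carton, syrup's own z axis and vertical below 0.2 rad); the robot touches nothing.
It fails at once if a blue-panelled carton is lifted (its underside's centre over 90 mm up) while leaning more than 0.5 rad ((height (world z) of carton_a above 0.09 m and angle between carton_a's own z axis and vertical above 0.5 rad) or (height (world z) of carton_b above 0.09 m and angle between carton_b's own z axis and vertical above 0.5 rad)).
It fails at once if the red-panelled carton moved more than 30 mm or tipped (distance of red_carton from where it was at the start of the episode above 0.03 m or angle between red_carton's own z axis and vertical above 0.4 rad).
It fails at once if the squeeze bottle moved more than 30 mm or tipped (distance of syrup from where it was at the start of the episode above 0.03 m or angle between syrup's own z axis and vertical above 0.4 rad).
It fails at once if the spray bottle or measuring cup moved more than 30 mm or tipped (distance of any of spray_bottle, jug from where it was at the start of the episode above 0.03 m or angle between any of spray_bottle, jug's own z axis and vertical above 0.4 rad).
It also fails if it takes over 69 s, if anything falls off the work surface, if the arm or the gripper's body presses on something with over 40 N, if the wrist force passes 120 N, or if a joint passes its speed limit or range.

## Working session

There is one attempt and no reset: what is moved stays moved. The work goes in short steps, Python scripts to look and compute and a tool call to move; the robot and the scene stay as the last step left them, time stands still between calls to the robot, and variables do not carry over. Pictures are saved under pics/ and viewed, at most 10 in all, crops included, and the job is handed in when it is done.

Besides the shell and the picture viewer there is one more tool, called after "Request:" in YAML: its name, and indented under it one key for each argument. carry_out: Moves the arm, as the interface text tells. Its arguments: {"type":"object","properties":{"increments":{"type":"array","items":{"type":"array"}},"grip_force":{"type":"number"}},"required":["increments"]}

```bash
mkdir -p pics; python3 - <<'E'
from workcell import manip, camera, camera_params, models
import cv2,numpy as np
for n in ("scene","top"):
    im=camera(n); cv2.imwrite(f"pics/{n}0.png",cv2.cvtColor(im,cv2.COLOR_RGB2BGR))
    p=camera_params(n); print(n,{k:np.round(np.array(v),4).tolist() for k,v in p.items()})
for q in ("carton_a","red_carton","syrup","carton_tray","plate"):
    print(q,[(np.round(d["rect"]).tolist(),round(d["p"],2)) for d in models.boxes_of(q,"top")])
o=manip.get_obs(); print(o["time_s"],o["tcp_pos"],np.round(o["eef_rot"],3).tolist(),o["width"],manip.tip_reach)
E
```

```text
scene {'fovy': 48.5478, 'cx': 257.5147, 'cy': 191.9016, 'R': [[0.7821, 0.623, -0.0161], [0.4806, -0.6194, -0.6207], [-0.3967, 0.4777, -0.7838]], 't': [-217.7392, -361.5698, 1223.2084]}
top {'fovy': 45.9882, 'cx': 252.7848, 'cy': 192.9076, 'R': [[0.4437, -0.8962, 0.0055], [-0.8666, -0.4306, -0.2521], [0.2282, 0.1071, -0.9677]], 't': [-439.7214, 342.4418, 883.6746]}
carton_a [([226.0, 184.0, 269.0, 227.0], 0.89), ([177.0, 194.0, 224.0, 242.0], 0.63)]
red_carton [([203.0, 253.0, 247.0, 293.0], 0.66), ([140.0, 87.0, 255.0, 185.0], 0.23), ([318.0, 126.0, 356.0, 181.0], 0.22)]
syrup [([258.0, 238.0, 283.0, 273.0], 0.83)]
carton_tray [([175.0, 198.0, 299.0, 312.0], 0.94)]
plate [([139.0, 88.0, 255.0, 187.0], 0.65)]
0.35 [201.645993   565.05851669 256.13365872] [[-0.942, 0.336, -0.0], [0.336, 0.942, -0.0], [0.0, -0.0, -1.0]] 85.28547160686493 25.0
```

View pics/top0.png

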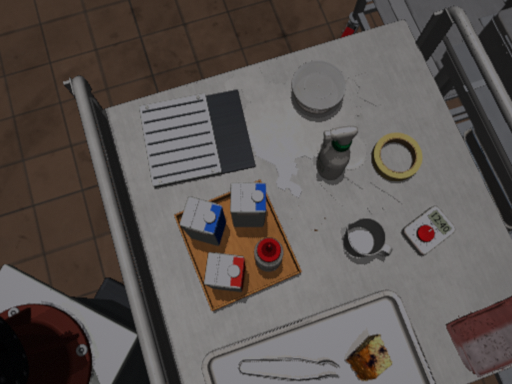

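View pics/scene0.png

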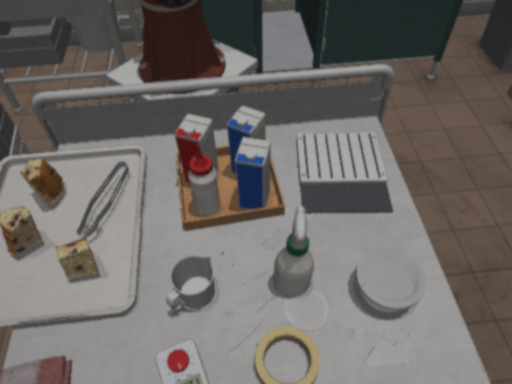

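Top: the plate is at (140-255, 88-187), with the ribbed bed on the left and the ledge on the right. The blue cartons' tops are near (203,215) and (249,200), the red one is at (226,270) and the bottle at (268,252). I'll zoom in for the corners.

```bash
python3 - <<'E'
import cv2
im=cv2.imread("pics/top0.png"); c=im[82:312,130:310]
s=cv2.imread("pics/scene0.png")[95:225,170:400]
def grid(c,x0,y0,f):
    c=cv2.resize(c,None,fx=f,fy=f,interpolation=cv2.INTER_CUBIC)
    for x in range((x0//20+1)*20,x0+c.shape[1]//f,20):
        cv2.putText(c,str(x),((x-x0)*f,8),0,.3,(0,255,255),1); cv2.line(c,((x-x0)*f,10),((x-x0)*f,c.shape[0]),(0,255,255) ,1) if 0 else cv2.line(c,((x-x0)*f,10),((x-x0)*f,16),(0,255,255),1)
    for y in range((y0//20+1)*20,y0+c.shape[0]//f,20):
        cv2.putText(c,str(y),(0,(y-y0)*f),0,.3,(0,255,255),1); cv2.line(c,(20,(y-y0)*f),(26,(y-y0)*f),(0,255,255),1)
    return c
cv2.imwrite("pics/topz.png",grid(im[84:230,130:285],130,84,4)); cv2.imwrite("pics/scz.png",grid(s,170,95,3))
E
```

```text
(no output)
```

View pics/topz.png

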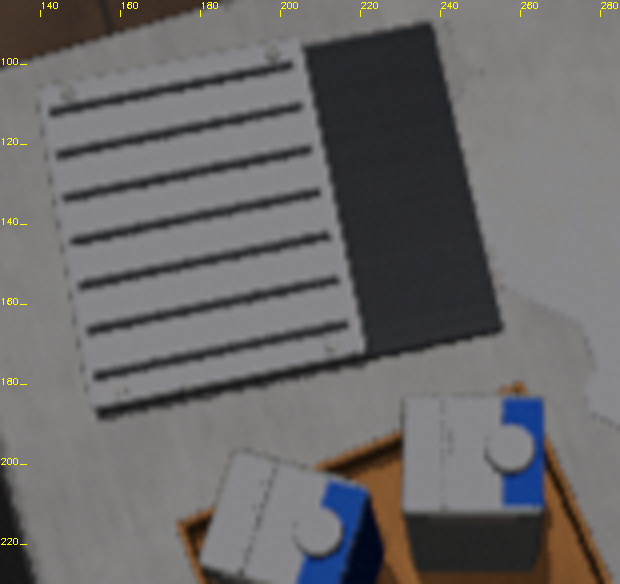

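View pics/scz.png

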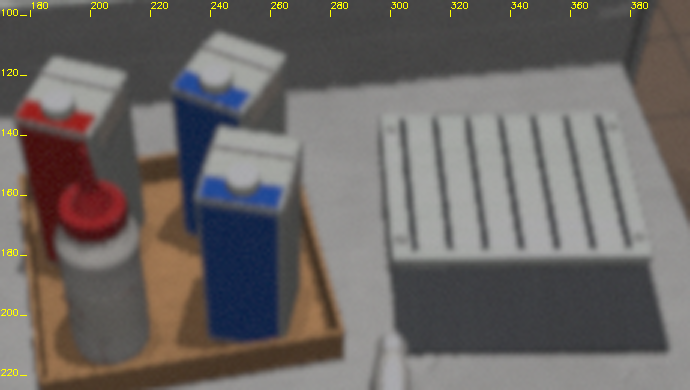

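Both views agree. The plate is at +y from the tray, and the panels face the scene camera. I'll fit the poses from the corners I read off.

```bash
cat > fit.py <<'E'
import numpy as np
from scipy.optimize import least_squares
from workcell import camera_params
P={n:camera_params(n) for n in("top","scene")}
def proj(n,X):
    p=P[n];c=np.atleast_2d(X)@np.array(p["R"]).T+np.array(p["t"]);f=192/np.tan(np.radians(p["fovy"]/2))
    return c[:,:2]/c[:,2:]*f+[p["cx"],p["cy"]]
def fit(local,obs,z0,g):  # obs: list of (cam,index,(u,v))
    L=np.array(local,float)
    def W(q):
        c,s=np.cos(q[2]),np.sin(q[2]); return np.c_[q[0]+c*L[:,0]-s*L[:,1],q[1]+s*L[:,0]+c*L[:,1],z0+L[:,2]]
    def r(q):
        w=W(q); return np.concatenate([proj(n,w[i])[0]-uv for n,i,uv in obs])
    s=least_squares(r,g,x_scale=[100,100,1],loss="soft_l1"); return s.x,r(s.x).reshape(-1,2)
CT=[(-32,28,150),(32,28,150),(32,-28,150),(-32,-28,150)]
E
python3 - <<'E'
from fit import *
np.set_printoptions(precision=3,suppress=True)
T=lambda a,b:(130+a/4,84+b/4); S=lambda a,b:(170+a/3,95+b/3)
PL=[(-112.5,95,18),(37.5,95,18),(37.5,-95,18),(-112.5,-95,18),(112.5,95,6),(112.5,-95,6)]
o=[("top",0,T(40,88)),("top",1,T(303,46)),("top",2,T(365,354)),("top",3,T(95,409)),("top",4,T(432,22)),("top",5,T(502,328)),
("scene",0,S(622,117)),("scene",1,S(651,257)),("scene",2,S(391,262)),("scene",3,S(380,117)),("scene",4,S(668,352)),("scene",5,S(394,352))]
res={}
print("plate",*fit(PL,o,0,[450,200,0.3]))
c1=[("top",0,T(403,398)),("top",1,T(543,398)),("top",2,T(543,507)),("top",3,T(403,512)),("scene",3,S(218,127)),("scene",0,S(302,143)),("scene",1,S(282,212)),("scene",2,S(197,196))]
print("c1 far",*fit(CT,c1,4,[450,50,0]))
c2=[("top",0,T(238,450)),("top",1,T(370,488)),("top",3,T(200,562)),("scene",3,S(218,32)),("scene",0,S(286,55)),("scene",1,S(247,110)),("scene",2,S(173,90))]
print("c2 near",*fit(CT,c2,4,[450,50,0]))
red=[("scene",3,S(55,57)),("scene",0,S(127,74)),("scene",1,S(92,136)),("scene",2,S(17,116))]
print("red",*fit(CT,red,4,[450,50,0]))
sy=[("scene",0,S(92,196))]
TR=[(97.5,105,32),(97.5,-105,32),(-97.5,105,32)]
print("tray",*fit(TR,[("scene",0,S(343,330)),("scene",1,S(38,375)),("top",2,T(180,523)),("top",0,T(518,383))],0,[430,0,0.3]))
E
```

```text
plate [573.133 -71.032  -0.901] [[-0.307 -1.012]
 [ 0.303 -3.186]
 [ 1.096 -0.987]
 [-0.84  -0.731]
 [ 0.937 -0.911]
 [ 1.024  0.328]
 [-2.014 -1.684]
 [ 0.03  -0.129]
 [-1.036 -1.059]
 [-1.032 -0.888]
 [-0.202 -0.439]
 [-0.287  0.232]]
c1 far [ 468.071 -249.287   -1.106] [[ 0.053 -2.514]
 [ 0.289 -2.623]
 [ 0.671  0.264]
 [-0.18  -0.859]
 [-0.835 -0.739]
 [-0.303 -2.145]
 [-0.262 -0.653]
 [-1.806  0.313]]
c2 near [ 402.316 -188.837   -1.35 ] [[-0.906 -2.14 ]
 [ 0.495 -3.427]
 [ 0.017 -0.385]
 [-1.857 -0.47 ]
 [ 0.042 -0.52 ]
 [-0.992  1.145]
 [-1.659 -0.5  ]]
red [ 336.319 -268.99    -1.229] [[-0.139 -0.63 ]
 [ 1.317 -0.553]
 [ 0.142  0.322]
 [-1.276  0.675]]
tray [ 396.806 -255.86    -0.709] [[-0.312 -0.32 ]
 [-1.511  1.626]
 [-2.509 -0.448]
 [ 0.137 -0.986]]
```

```bash
cat > meas.py <<'E'
from fit import *
np.set_printoptions(precision=3,suppress=True)
T=lambda a,b:(130+(a+.5)/4-.5,84+(b+.5)/4-.5); S=lambda a,b:(170+(a+.5)/3-.5,95+(b+.5)/3-.5)
PL=[(-112.5,95,18),(37.5,95,18),(37.5,-95,18),(-112.5,-95,18),(112.5,95,6),(112.5,-95,6)]
o=[("top",0,T(40,84)),("top",2,T(365,354)),("top",3,T(95,409)),("top",4,T(432,22)),("top",5,T(502,328)),
("scene",1,S(651,257)),("scene",2,S(391,262)),("scene",3,S(380,117)),("scene",4,S(668,352)),("scene",5,S(394,352))]
c1=[("top",0,T(403,398)),("top",1,T(543,398)),("top",2,T(543,507)),("top",3,T(403,512)),("scene",3,S(218,127)),("scene",0,S(302,143)),("scene",1,S(282,212)),("scene",2,S(197,196))]
c2=[("top",0,T(238,450)),("top",1,T(370,488)),("top",3,T(200,562)),("scene",3,S(218,32)),("scene",0,S(286,55)),("scene",1,S(247,110)),("scene",2,S(173,90))]
if __name__=="__main__":
    for n,L,ob,z,g in(("plate",PL,o,0,[573,-71,-.9]),("c1",CT,c1,4,[468,-249,-1.1]),("c2",CT,c2,4,[402,-189,-1.3])):
        for cams in(("top","scene"),("top",),("scene",)):
            x,r=fit(L,[q for q in ob if q[0] in cams],z,g); print(n,cams,x,"rms",np.sqrt((r**2).mean()).round(2))
    from workcell import models
    def ray(n,uv,z):
        f=lambda q:proj(n,[q[0],q[1],z])[0]-uv
        return least_squares(f,[500,-100]).x
    for q in("spray_bottle","jug","syrup"):
        for n in("top","scene"):
            for d in models.boxes_of(q,n)[:2]:
                l,t,r,b=d["rect"]; print(q,n,np.round(d["rect"]),round(d["p"],2),"base~",ray(n,((l+r)/2,b-8),0),"top~",ray(n,((l+r)/2,t+8),190))
E
python3 meas.py
```

```text
plate ('top', 'scene') [572.813 -70.156  -0.901] rms 0.64
plate ('top',) [572.105 -69.463  -0.9  ] rms 0.68
plate ('scene',) [573.547 -70.901  -0.903] rms 0.46
c1 ('top', 'scene') [ 467.576 -248.81    -1.106] rms 1.05
c1 ('top',) [ 465.798 -249.266   -1.103] rms 0.89
c1 ('scene',) [ 469.218 -249.599   -1.12 ] rms 0.75
c2 ('top', 'scene') [ 401.727 -188.324   -1.358] rms 1.15
c2 ('top',) [ 398.875 -189.526   -1.401] rms 0.6
c2 ('scene',) [ 403.381 -187.426   -1.351] rms 0.73
spray_bottle top [317. 127. 358. 179.] 0.72 base~ [ 640.174 -380.354] top~ [ 630.662 -345.801]
spray_bottle scene [273. 208. 312. 296.] 0.62 base~ [ 652.48 -364.76] top~ [ 628.086 -346.546]
spray_bottle scene [226. 107. 265. 171.] 0.62 base~ [ 383.742 -176.721] top~ [ 421.665 -211.276]
jug top [342. 214. 393. 258.] 0.56 base~ [ 509.579 -505.958] top~ [ 509.194 -454.497]
jug scene [163. 255. 220. 310.] 0.68 base~ [ 523.337 -501.611] top~ [ 561.537 -503.387]
syrup top [258. 238. 283. 273.] 0.83 base~ [ 391.696 -337.785] top~ [ 399.795 -324.695]
syrup scene [188. 148. 219. 217.] 0.95 base~ [ 397.8   -334.463] top~ [ 431.165 -338.034]
```

Request:
carry_out:
  increments:
    - [[0.0232, -0.0263, 0], -0.0636, 0]
    - [[0.0232, -0.0263, 0], -0.0636, 0]
    - [[0.0232, -0.0263, 0], -0.0636, 0]
    - [[0.0232, -0.0263, 0], -0.0636, 0]
    - [[0.0232, -0.0263, 0], -0.0636, 0]
    - [[0.0232, -0.0263, 0], -0.0636, 0]
    - [[0.0232, -0.0263, 0], -0.0636, 0]
    - [[0.0232, -0.0263, 0], -0.0636, 0]
    - [[0.0232, -0.0263, 0], -0.0636, 0]
    - [[0.0232, -0.0263, 0], -0.0636, 0]
  grip_force: 60

```text
time_s: 1.48
tcp_pos: [434.6, 300.7, 256.5]
eef_rot: [[-0.555, 0.832, 0.001], [0.832, 0.555, 0.0], [-0.0, 0.001, -1.0]]
ft_force: [-0.1, 0.2, 0.2]
width: 85.2
grasp_force: 0.0
```

Request:
carry_out:
  increments:
    - [[0.0232, -0.0263, 0], -0.0636, 0]
    - [[0.0232, -0.0263, 0], -0.0634, 0]
    - [[-0.0009, -0.0356, 0], 0, 0]
    - [[-0.0009, -0.0356, 0], 0, 0]
    - [[-0.0009, -0.0356, 0], 0, 0]
    - [[-0.0009, -0.0356, 0], 0, 0]
    - [[-0.0009, -0.0356, 0], 0, 0]
    - [[-0.0009, -0.0356, 0], 0, 0]
    - [[-0.0009, -0.0356, 0], 0, 0]
    - [[-0.0009, -0.0356, 0], 0, 0]

```text
time_s: 2.32
tcp_pos: [472.6, -36.9, 256.6]
eef_rot: [[-0.449, 0.894, 0.001], [0.894, 0.449, -0.0], [-0.001, 0.001, -1.0]]
ft_force: [0.6, -0.6, -0.1]
width: 85.3
grasp_force: 0.0
```

Request:
carry_out:
  increments:
    - [[-0.0009, -0.0356, 0], 0, 0]
    - [[-0.0009, -0.0356, 0], 0, 0]
    - [[-0.0009, -0.0356, 0], 0, 0]
    - [[-0.0009, -0.0356, 0], 0, 0]
    - [[-0.0009, -0.0356, 0], 0, 0]
    - [[-0.0009, -0.036, 0], 0, 0]
    - [[0, 0, -0.014], 0, 0]
    - [[0, 0, -0.014], 0, 0]
    - [[0, 0, -0.014], 0, 0]
    - [[0, 0, -0.012], 0, 0]

```text
time_s: 3.15
tcp_pos: [467.3, -249.5, 201.3]
eef_rot: [[-0.448, 0.894, -0.0], [0.894, 0.448, 0.0], [0.0, -0.0, -1.0]]
ft_force: [-0.6, -0.5, 0.4]
width: 85.4
grasp_force: 0.0
```

```bash
cat > look.py <<'E'
import sys,cv2
from workcell import camera
name,out,x0,y0,w,h,f=sys.argv[1],sys.argv[2],*map(int,sys.argv[3:8])
im=cv2.cvtColor(camera(name),cv2.COLOR_RGB2BGR)[y0:y0+h,x0:x0+w]
cv2.imwrite("pics/"+out,cv2.resize(im,None,fx=f,fy=f,interpolation=cv2.INTER_CUBIC))
E
python3 look.py scene s1.png 170 20 230 210 3
```

```text
(no output)
```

View pics/s1.png

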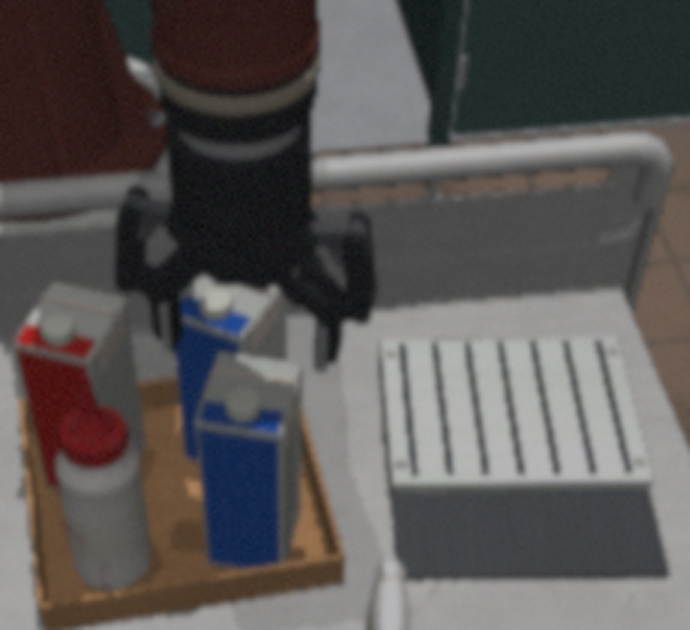

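```bash
python3 - <<'E'
from fit import *
import cv2
from workcell import manip,camera
p=manip.get_obs()["tcp_pos"];y=np.array([.894,.448,0]);z=np.array([0,0,1.])
for n in P:
    print(n,"tcp",proj(n,p),"tips",proj(n,[p-12*z+50*y,p-12*z-50*y]).round(),"c1top",proj(n,[[467.6,-248.8,154]]),"c2top",proj(n,[[401.7,-188.3,154]]),
      "cam at",-np.array(P[n]["R"]).T@np.array(P[n]["t"]))
print(manip.get_obs()["qpos"])
im=cv2.cvtColor(camera("top"),cv2.COLOR_RGB2BGR); cv2.imwrite("pics/t1.png",cv2.resize(im[80:330,110:330],None,fx=2.4,fy=2.4,interpolation=2))
E
```

```text
top tcp [[247.6503733  189.96693081]] tips [[248. 164.]
 [248. 220.]] c1top [[248.10359646 195.98441649]] c2top [[201.21435485 213.44686983]] cam at [ 290.17881121 -341.20075479  943.86461651]
scene tcp [[251.43200691 132.36650129]] tips [[279. 141.]
 [225. 134.]] c1top [[252.43300272 150.1292797 ]] c2top [[245.85116374 118.31875854]] cam at [ 829.30598012 -672.6645877   730.85963231]
[-7.37239254e-01 -1.13335608e-01 -2.23549961e-01  1.46398052e+00
  5.81822927e-05  3.68742069e-01]
```

View pics/t1.png

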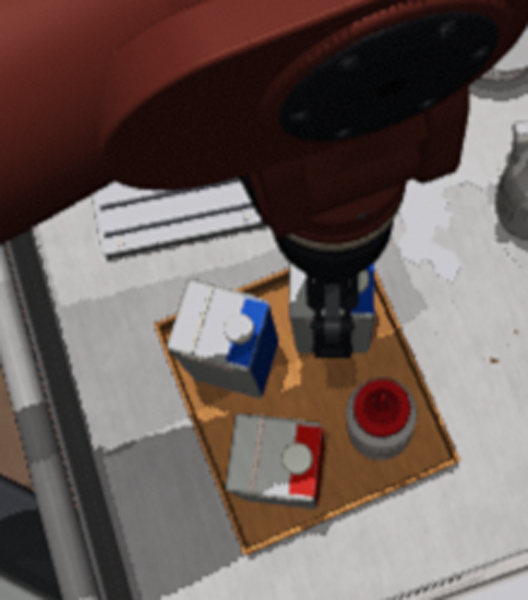

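The picture and the projection agree: the fingers straddle the far blue carton in the top view, with the near finger at about (330,330) in the crop. I'll descend and grip.

Request:
carry_out:
  increments:
    - [[0, 0, -0.014], 0, 0]
    - [[0, 0, -0.015], 0, 0]
    - [[0, 0, -0.015], 0, 0]
    - [[0, 0, -0.014], 0, 0]
    - [[0, 0, -0.013], 0, 0]
    - [[0, 0, 0], 0, 1]
    - [[0, 0, 0], 0, 1]
    - [[0, 0, 0], 0, 1]
    - [[0, 0, 0], 0, 1]
    - [[0, 0, 0], 0, 1]
  grip_force: 60

```text
time_s: 4.08
tcp_pos: [467.9, -249.7, 132.4]
eef_rot: [[-0.448, 0.894, 0.001], [0.894, 0.448, -0.001], [-0.001, 0.001, -1.0]]
ft_force: [-0.5, -0.5, 2.5]
width: 55.4
grasp_force: 64.5
```

Request:
carry_out:
  increments:
    - [[0, 0, 0.012], 0, 1]
    - [[0, 0, 0.016], 0, 1]
    - [[0, 0, 0.016], 0, 1]
    - [[0, 0, 0.016], 0, 1]
    - [[0.0186, 0.0149, 0], 0.0205, 1]
    - [[0.0186, 0.0149, 0], 0.0205, 1]
    - [[0.0186, 0.0149, 0], 0.0205, 1]
    - [[0.0186, 0.0149, 0], 0.0205, 1]
    - [[0.0186, 0.0149, 0], 0.0205, 1]
    - [[0.0186, 0.0149, 0], 0.0205, 1]

```text
time_s: 4.92
tcp_pos: [579.8, -158.9, 192.0]
eef_rot: [[-0.556, 0.831, -0.0], [0.831, 0.556, 0.0], [0.0, 0.0, -1.0]]
ft_force: [0.0, -0.6, -3.9]
width: 55.7
grasp_force: 65.7
```

Request:
carry_out:
  increments:
    - [[0.0186, 0.0149, 0], 0.0205, 1]
    - [[0.0186, 0.0149, 0], 0.0205, 1]
    - [[0.0186, 0.0149, 0], 0.0205, 1]
    - [[0.0186, 0.0149, 0], 0.0205, 1]
    - [[0, 0, 0], 0, 1]
    - [[0, 0, -0.01], 0, 1]
    - [[0, 0, -0.01], 0, 1]
    - [[0, 0, -0.01], 0, 1]
    - [[0, 0, -0.01], 0, 1]
    - [[0, 0, 0], 0, 1]

```text
time_s: 5.75
tcp_pos: [651.6, -100.3, 147.8]
eef_rot: [[-0.62, 0.784, -0.004], [0.784, 0.62, 0.002], [0.004, -0.002, -1.0]]
ft_force: [-0.8, -0.3, -4.6]
width: 55.1
grasp_force: 66.7
```

Request:
carry_out:
  increments:
    - [[0.0014, -0.001, 0], 0, 1]
    - [[0.0004, -0.0006, -0.003], 0, 1]
    - [[0, 0, -0.003], 0, 1]
    - [[0, 0, -0.003], 0, 1]
    - [[0, 0, -0.002], 0, 1]
    - [[0, 0, 0], 0, 1]
    - [[0, 0, 0], 0, 1]
    - [[0, 0, 0], 0, 1]
    - [[0, 0, 0], 0, 1]
    - [[0, 0, 0], 0, 1]

```text
time_s: 6.58
tcp_pos: [655.4, -101.9, 140.5]
eef_rot: [[-0.621, 0.784, 0.0], [0.784, 0.621, -0.0], [-0.0, 0.0, -1.0]]
ft_force: [-0.1, -0.4, -4.1]
width: 55.3
grasp_force: 66.7
```

```bash
python3 look.py scene s2.png 270 40 140 190 3
```

```text
(no output)
```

View pics/s2.png

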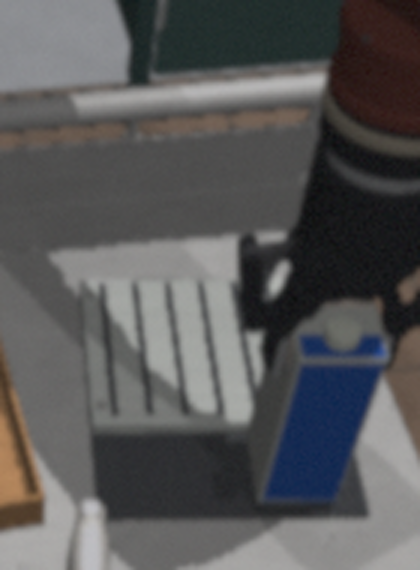

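The carton stands square over the ledge. Its foot edge is at crop (258-338, 500) and the ledge edge is at row 515. It is still about 6 mm up, so I'll lower it the rest of the way.

Request:
carry_out:
  increments:
    - [[0, 0, -0.002], 0, 1]
    - [[0, 0, -0.002], 0, 1]
    - [[0, 0, -0.001], 0, 1]
    - [[0, 0, -0.001], 0, 1]
    - [[0, 0, -0.0005], 0, 1]
    - [[0, 0, 0], 0, 1]
    - [[0, 0, 0], 0, 1]
    - [[0, 0, 0], 0, 1]
    - [[0, 0, 0], 0, 1]
    - [[0, 0, 0], 0, 1]

```text
time_s: 7.47
tcp_pos: [655.2, -102.0, 134.5]
eef_rot: [[-0.621, 0.784, 0.0], [0.784, 0.621, -0.0], [-0.0, 0.0, -1.0]]
ft_force: [-5.4, 0.3, 5.4]
width: 55.3
grasp_force: 67.7
```

Contact at the expected height (134.5). Next I'll open, hold, then rise straight up.

Request:
carry_out:
  increments:
    - [[0, 0, 0], 0, 0.4]
    - [[0, 0, 0], 0, 0]
    - [[0, 0, 0], 0, 0]
    - [[0, 0, 0], 0, 0]
    - [[0, 0, 0], 0, 0]
    - [[0, 0, 0], 0, 0]
    - [[0, 0, 0.01], 0, 0]
    - [[0, 0, 0.02], 0, 0]
    - [[0, 0, 0.02], 0, 0]
    - [[0, 0, 0.02], 0, 0]

```text
time_s: 8.3
tcp_pos: [655.2, -101.8, 205.3]
eef_rot: [[-0.621, 0.784, 0.0], [0.784, 0.621, 0.0], [-0.0, 0.0, -1.0]]
ft_force: [0.3, -0.3, 0.3]
width: 85.0
grasp_force: 0.0
```

```bash
python3 look.py scene s3.png 220 40 190 190 3
```

```text
(no output)
```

View pics/s3.png

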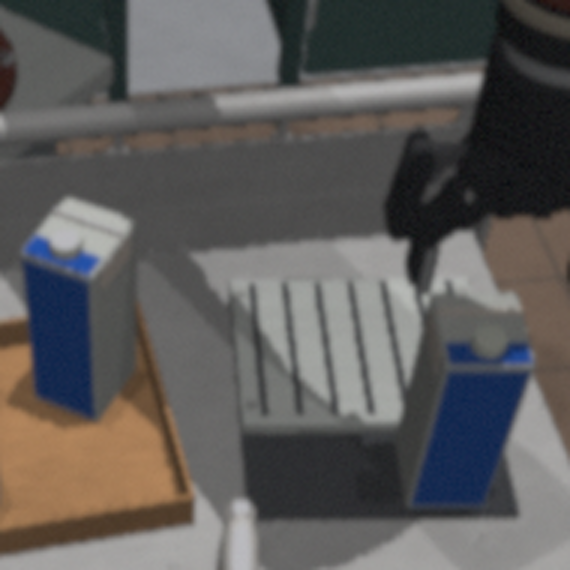

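The carton stands free on the ledge, with its foot edge at crop (412-490, 506) and parallel to the step. Next I'll move beyond it, close the fingers and descend to push.

Request:
carry_out:
  increments:
    - [[0.0114, -0.0144, 0], 0, 0]
    - [[0.0114, -0.0144, 0], 0, 0]
    - [[0.0114, -0.0144, 0], 0, 0.3]
    - [[0, 0, 0], 0, 1]
    - [[0, 0, -0.018], 0, 1]
    - [[0, 0, -0.018], 0, 1]
    - [[0, 0, -0.018], 0, 1]
    - [[0, 0, 0], 0, 1]
    - [[0, 0, 0], 0, 1]
    - [[0, 0, 0], 0, 1]
  grip_force: 40

```text
time_s: 9.18
tcp_pos: [689.8, -145.0, 151.4]
eef_rot: [[-0.621, 0.784, 0.001], [0.784, 0.621, -0.0], [-0.001, 0.001, -1.0]]
ft_force: [0.5, -0.5, 1.2]
width: -0.3
grasp_force: 0.0
```

Request:
carry_out:
  increments:
    - [[-0.0031, 0.0039, 0], 0, 1]
    - [[-0.0031, 0.0039, 0], 0, 1]
    - [[-0.0025, 0.0031, 0], 0, 1]
    - [[-0.0025, 0.0031, 0], 0, 1]
    - [[-0.0025, 0.0031, 0], 0, 1]
    - [[-0.0025, 0.0031, 0], 0, 1]
    - [[-0.0025, 0.0031, 0], 0, 1]
    - [[-0.0025, 0.0031, 0], 0, 1]
    - [[-0.0025, 0.0031, 0], 0, 1]
    - [[-0.0025, 0.0031, 0], 0, 1]

```text
time_s: 10.02
tcp_pos: [662.9, -112.1, 149.7]
eef_rot: [[-0.621, 0.784, -0.0], [0.784, 0.621, 0.0], [0.0, -0.0, -1.0]]
ft_force: [0.4, 0.3, 0.7]
width: 0.2
grasp_force: 0.4
```

```bash
python3 - <<'E'
from workcell import models,camera
import cv2,numpy as np
im=camera("scene"); d=im.astype(int); m=((d[...,2]>d[...,0]*2)&(d[...,2]>60)&(d[...,2]>d[...,1]+30)).astype(np.uint8)
n,l,s,c=cv2.connectedComponentsWithStats(m)
print([(s[i].tolist(),c[i].round().tolist()) for i in range(1,n) if s[i][4]>40])
print([(np.round(b["rect"]).tolist(),round(b["p"],2)) for b in models.boxes_of("carton_a","scene")])
cv2.imwrite("pics/s4.png",cv2.cvtColor(im,cv2.COLOR_RGB2BGR))
E
```

```text
[([229, 120, 23, 11, 85], [240.0, 125.0]), ([229, 128, 21, 50, 774], [240.0, 152.0]), ([359, 153, 30, 49, 899], [373.0, 182.0])]
[([352.0, 134.0, 394.0, 200.0], 0.79), ([226.0, 104.0, 265.0, 179.0], 0.75), ([188.0, 148.0, 219.0, 217.0], 0.16)]
```

```bash
python3 - <<'E'
from fit import *
def pl(x,y,z): c,s=np.cos(-.901),np.sin(-.901); return [572.8+c*x-s*y,-70.2+s*x+c*y,z]
f=lambda o,t,h,y=45:[pl(o+h*np.sin(-t)+d*np.cos(t),y+w,0) for d,w in()]
# tilt about bottom -x edge at (ox,6): panel corners
def panel(ox,t,y=45,pz=6):
    out=[]
    for w in(-28,28):
        for h in(0,150):
            x=ox+64*np.cos(t)-h*np.sin(t); z=pz+64*np.sin(t)+h*np.cos(t); out.append(pl(x,y+w,z))
    u=proj("scene",out); return u.min(0).round(),u.max(0).round()
for t in(0,.1,.2,.3,.4): print(t,panel(37.5,t),panel(43,t))
print("lying",panel(50,np.pi/2,45,18))
E
```

```text
0 (array([354., 159.]), array([398., 208.])) (array([355., 161.]), array([399., 210.]))
0.1 (array([355., 150.]), array([397., 206.])) (array([355., 153.]), array([398., 208.]))
0.2 (array([355., 143.]), array([396., 203.])) (array([355., 145.]), array([397., 206.]))
0.3 (array([355., 136.]), array([395., 201.])) (array([356., 138.]), array([395., 203.]))
0.4 (array([356., 129.]), array([393., 198.])) (array([356., 131.]), array([394., 201.]))
lying (array([347., 115.]), array([384., 165.]))
```

The tilt is about 0.25 rad, still in contact and going as planned. I'll keep pushing.

Request:
carry_out:
  increments:
    - [[-0.0025, 0.0031, 0], 0, 1]
    - [[-0.0025, 0.0031, 0], 0, 1]
    - [[-0.0025, 0.0031, 0], 0, 1]
    - [[-0.0025, 0.0031, 0], 0, 1]
    - [[-0.0025, 0.0031, 0], 0, 1]
    - [[-0.0025, 0.0031, 0], 0, 1]
    - [[-0.0025, 0.0031, 0], 0, 1]
    - [[-0.0025, 0.0031, 0], 0, 1]
    - [[0, 0, 0], 0, 1]
    - [[0, 0, 0], 0, 1]

```text
time_s: 10.95
tcp_pos: [643.2, -87.5, 149.9]
eef_rot: [[-0.621, 0.784, 0.0], [0.784, 0.621, -0.0], [-0.0, 0.0, -1.0]]
ft_force: [0.1, -0.3, -0.2]
width: 0.1
grasp_force: 0.0
```

```bash
cat > blobs.py <<'E'
from workcell import camera
import cv2,numpy as np
im=camera("scene"); d=im.astype(int); m=((d[...,2]>d[...,0]*2)&(d[...,2]>60)&(d[...,2]>d[...,1]+30)).astype(np.uint8)
n,l,s,c=cv2.connectedComponentsWithStats(m)
for i in range(1,n):
    if s[i][4]>40:
        h=cv2.findContours((l==i).astype(np.uint8),0,2)[0][0]
        print(s[i].tolist(),c[i].round().tolist(),cv2.approxPolyDP(cv2.convexHull(h),2.5,True)[:,0].tolist())
E
python3 blobs.py
```

```text
[229, 120, 23, 11, 84] [240.0, 125.0] [[229, 122], [234, 120], [251, 127], [246, 130]]
[365, 123, 9, 9, 51] [369.0, 126.0] [[366, 123], [372, 125], [371, 131]]
[352, 124, 31, 44, 607] [365.0, 152.0] [[352, 124], [370, 140], [382, 167], [360, 167]]
[229, 128, 21, 50, 764] [240.0, 152.0] [[229, 128], [247, 135], [249, 177], [233, 170]]
```

The carton has gone over: the panel blob spans (352-382, 124-167), which matches the predicted lying pose. I'll rise and go to the second carton.

Request:
carry_out:
  increments:
    - [[0, 0, 0.02], 0, 0.5]
    - [[0, 0, 0.02], 0, 0]
    - [[0, 0, 0.02], 0, 0]
    - [[-0.0302, -0.0126, 0], -0.057, 0]
    - [[-0.0302, -0.0126, 0], -0.057, 0]
    - [[-0.0302, -0.0126, 0], -0.057, 0]
    - [[-0.0302, -0.0126, 0], -0.057, 0]
    - [[-0.0302, -0.0126, 0], -0.057, 0]
    - [[-0.0302, -0.0126, 0], -0.057, 0]
    - [[-0.0302, -0.0126, 0], -0.057, 0]

```text
time_s: 11.83
tcp_pos: [430.6, -176.3, 209.8]
eef_rot: [[-0.265, 0.964, 0.0], [0.964, 0.265, -0.0], [-0.0, 0.0, -1.0]]
ft_force: [-0.5, -0.8, 0.5]
width: 85.3
grasp_force: 0.0
```

Request:
carry_out:
  increments:
    - [[-0.0302, -0.0126, 0], -0.06, 0]
    - [[0, 0, 0], 0, 0]
    - [[0, 0, 0], 0, 0]
    - [[0, 0, 0], 0, 0]
    - [[0, 0, 0], 0, 0]
    - [[0, 0, 0], 0, 0]
    - [[0, 0, 0], 0, 0]
    - [[0, 0, 0], 0, 0]
    - [[0, 0, 0], 0, 0]
    - [[0, 0, 0], 0, 0]

```text
time_s: 12.67
tcp_pos: [401.8, -188.3, 209.8]
eef_rot: [[-0.21, 0.978, -0.0], [0.978, 0.21, 0.0], [0.0, -0.0, -1.0]]
ft_force: [-0.9, -0.1, -0.1]
width: 85.4
grasp_force: 0.0
```

```bash
python3 blobs.py; python3 - <<'E'
from fit import *
from scipy.optimize import least_squares
E
python3 look.py scene s5.png 170 40 230 180 3
```

```text
[351, 123, 32, 45, 994] [366.0, 146.0] [[352, 123], [372, 124], [382, 167], [360, 167]]
[229, 129, 21, 49, 754] [240.0, 152.0] [[229, 129], [247, 135], [249, 177], [233, 170]]
```

View pics/s5.png

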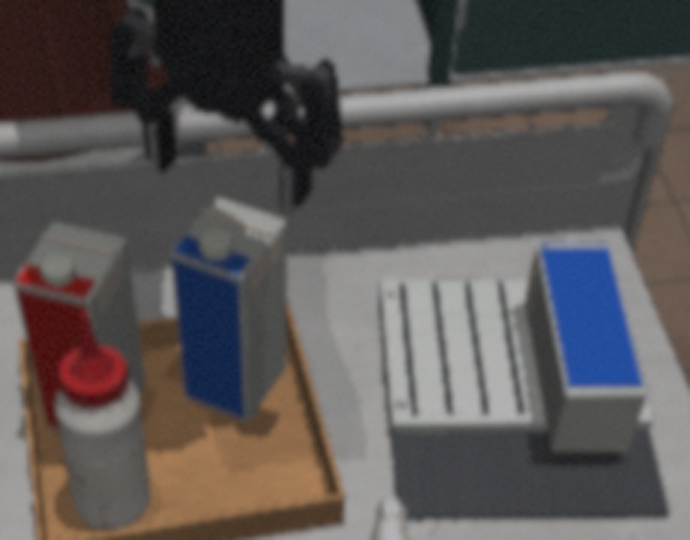

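The first carton lies blue side up with its foot slightly over the step (panel at crop (540-640, 248-385)). The open jaw is centred over the second carton. I'll descend and grip.

Request:
carry_out:
  increments:
    - [[0, 0, -0.016], 0, 0]
    - [[0, 0, -0.016], 0, 0]
    - [[0, 0, -0.016], 0, 0]
    - [[0, 0, -0.016], 0, 0]
    - [[0, 0, -0.014], 0, 0]
    - [[0, 0, 0], 0, 1]
    - [[0, 0, 0], 0, 1]
    - [[0, 0, 0], 0, 1]
    - [[0, 0, 0], 0, 1]
    - [[0, 0, 0], 0, 1]
  grip_force: 60

```text
time_s: 13.6
tcp_pos: [402.0, -188.9, 132.7]
eef_rot: [[-0.209, 0.978, 0.001], [0.978, 0.209, -0.001], [-0.001, 0.001, -1.0]]
ft_force: [-0.4, -1.3, 0.8]
width: 55.5
grasp_force: 63.6
```

Request:
carry_out:
  increments:
    - [[0, 0, 0.012], 0, 1]
    - [[0, 0, 0.016], 0, 1]
    - [[0, 0, 0.016], 0, 1]
    - [[0, 0, 0.016], 0, 1]
    - [[0.0203, 0.0035, 0], 0.0508, 1]
    - [[0.0203, 0.0035, 0], 0.0508, 1]
    - [[0.0203, 0.0035, 0], 0.0508, 1]
    - [[0.0203, 0.0035, 0], 0.0508, 1]
    - [[0.0203, 0.0035, 0], 0.0508, 1]
    - [[0.0203, 0.0035, 0], 0.0508, 1]

```text
time_s: 14.43
tcp_pos: [524.6, -167.1, 192.6]
eef_rot: [[-0.496, 0.869, 0.0], [0.869, 0.496, 0.0], [-0.0, 0.0, -1.0]]
ft_force: [-0.4, -0.5, -4.0]
width: 55.6
grasp_force: 65.1
```

Request:
carry_out:
  increments:
    - [[0.0203, 0.0035, 0], 0.0508, 1]
    - [[0.0203, 0.0035, 0], 0.0508, 1]
    - [[0.0203, 0.0032, 0], 0.0508, 1]
    - [[0, 0, 0], 0, 1]
    - [[0, 0, -0.01], 0, 1]
    - [[0, 0, -0.01], 0, 1]
    - [[0, 0, -0.01], 0, 1]
    - [[0, 0, -0.01], 0, 1]
    - [[0, 0, -0.005], 0, 1]
    - [[0, 0, 0], 0, 1]

```text
time_s: 15.27
tcp_pos: [583.1, -156.9, 144.8]
eef_rot: [[-0.619, 0.785, -0.002], [0.785, 0.619, 0.001], [0.003, -0.001, -1.0]]
ft_force: [-0.1, -0.7, -4.1]
width: 55.6
grasp_force: 65.5
```

```bash
python3 blobs.py; python3 - <<'E'
from fit import *
from workcell import manip
p=manip.get_obs()["tcp_pos"];print(p)
d=p[:2]-[572.8,-70.2];c,s=np.cos(-.901),np.sin(-.901);print("plate x,y",c*d[0]+s*d[1],-s*d[0]+c*d[1])
b=p[2]-128.7
for off in(0,4):
    w=[]
    for h,yy in((2,-28),(2,28),(138,28),(138,-28)):
        w.append([p[0]+c*(32+off)-s*yy,p[1]+s*(32+off)+c*yy,b+h])
    print(off,proj("scene",w).round(1).tolist())
E
```

```text
[352, 125, 12, 14, 104] [358.0, 132.0] [[362, 125], [359, 137], [354, 138], [352, 132]]
[356, 133, 27, 35, 575] [370.0, 154.0] [[374, 133], [382, 167], [360, 167], [356, 148]]
[314, 160, 32, 44, 1030] [329.0, 182.0] [[345, 161], [336, 202], [314, 203], [321, 161]]
[ 583.59897113 -157.1274283   145.87949378]
plate x,y 74.85088029282231 -45.50100314207049
0 [[311.8, 206.2], [338.9, 206.0], [348.8, 161.6], [318.0, 161.8]]
4 [[311.9, 207.8], [339.1, 207.6], [349.1, 163.2], [318.2, 163.5]]
```

The panel edges agree with the predicted pose within the blob's erosion. I'll lower onto the ledge.

Request:
carry_out:
  increments:
    - [[0.0009, -0.0011, -0.002], 0, 1]
    - [[0, 0, -0.003], 0, 1]
    - [[0, 0, -0.003], 0, 1]
    - [[0, 0, -0.002], 0, 1]
    - [[0, 0, -0.001], 0, 1]
    - [[0, 0, 0], 0, 1]
    - [[0, 0, 0], 0, 1]
    - [[0, 0, 0], 0, 1]
    - [[0, 0, 0], 0, 1]
    - [[0, 0, 0], 0, 1]

```text
time_s: 16.15
tcp_pos: [585.4, -158.4, 136.0]
eef_rot: [[-0.62, 0.785, 0.0], [0.785, 0.62, -0.0], [-0.0, 0.0, -1.0]]
ft_force: [-0.2, -0.6, -4.2]
width: 55.7
grasp_force: 65.6
```

Not touching yet (about 1 mm to go).

Request:
carry_out:
  increments:
    - [[0, 0, -0.001], 0, 1]
    - [[0, 0, -0.0007], 0, 1]
    - [[0, 0, 0], 0, 1]
    - [[0, 0, 0], 0, 1]
    - [[0, 0, 0], 0, 1]
    - [[0, 0, 0], 0, 1]
    - [[0, 0, 0], 0, 1]
    - [[0, 0, 0], 0, 1]
    - [[0, 0, 0], 0, 1]
    - [[0, 0, 0], 0, 1]

```text
time_s: 16.98
tcp_pos: [585.5, -158.5, 134.8]
eef_rot: [[-0.62, 0.785, 0.001], [0.785, 0.62, -0.0], [-0.001, 0.0, -1.0]]
ft_force: [-1.2, -0.5, 5.6]
width: 55.5
grasp_force: 65.9
```

Contact. Release, rise, then repeat the same push as for the first carton.

Request:
carry_out:
  increments:
    - [[0, 0, 0], 0, 0.4]
    - [[0, 0, 0], 0, 0]
    - [[0, 0, 0], 0, 0]
    - [[0, 0, 0], 0, 0]
    - [[0, 0, 0], 0, 0]
    - [[0, 0, 0], 0, 0]
    - [[0, 0, 0.01], 0, 0]
    - [[0, 0, 0.02], 0, 0]
    - [[0, 0, 0.02], 0, 0]
    - [[0, 0, 0.02], 0, 0]

```text
time_s: 17.82
tcp_pos: [585.2, -158.3, 205.6]
eef_rot: [[-0.62, 0.785, 0.0], [0.785, 0.62, 0.0], [-0.0, 0.0, -1.0]]
ft_force: [-0.2, 0.7, -0.6]
width: 85.1
grasp_force: 0.0
```

```bash
python3 blobs.py
```

```text
[351, 123, 32, 45, 883] [367.0, 148.0] [[352, 123], [371, 123], [382, 167], [360, 167]]
[337, 156, 9, 6, 43] [342.0, 159.0] [[345, 157], [345, 161], [337, 160], [340, 156]]
[314, 166, 31, 42, 998] [329.0, 186.0] [[344, 166], [336, 206], [314, 207], [320, 166]]
```

Standing upright, and the first carton hasn't moved. Pushing now.

Request:
carry_out:
  increments:
    - [[0.0114, -0.0144, 0], 0, 0]
    - [[0.0114, -0.0144, 0], 0, 0]
    - [[0.0114, -0.0144, 0], 0, 0.3]
    - [[0, 0, 0], 0, 1]
    - [[0, 0, -0.018], 0, 1]
    - [[0, 0, -0.018], 0, 1]
    - [[0, 0, -0.018], 0, 1]
    - [[0, 0, 0], 0, 1]
    - [[0, 0, 0], 0, 1]
    - [[0, 0, 0], 0, 1]
  grip_force: 40

```text
time_s: 18.7
tcp_pos: [619.8, -201.6, 151.6]
eef_rot: [[-0.62, 0.785, 0.001], [0.785, 0.62, -0.001], [-0.001, 0.001, -1.0]]
ft_force: [0.5, -0.9, 0.1]
width: 0.1
grasp_force: 0.0
```

Request:
carry_out:
  increments:
    - [[-0.0031, 0.0039, 0], 0, 1]
    - [[-0.0031, 0.0039, 0], 0, 1]
    - [[-0.0025, 0.0031, 0], 0, 1]
    - [[-0.0025, 0.0031, 0], 0, 1]
    - [[-0.0025, 0.0031, 0], 0, 1]
    - [[-0.0025, 0.0031, 0], 0, 1]
    - [[-0.0025, 0.0031, 0], 0, 1]
    - [[-0.0025, 0.0031, 0], 0, 1]
    - [[-0.0025, 0.0031, 0], 0, 1]
    - [[-0.0025, 0.0031, 0], 0, 1]

```text
time_s: 19.53
tcp_pos: [592.9, -168.6, 150.0]
eef_rot: [[-0.62, 0.785, -0.0], [0.785, 0.62, 0.0], [0.0, 0.0, -1.0]]
ft_force: [0.8, 0.1, -0.2]
width: -0.2
grasp_force: 0.4
```

Request:
carry_out:
  increments:
    - [[-0.0025, 0.0031, 0], 0, 1]
    - [[-0.0025, 0.0031, 0], 0, 1]
    - [[-0.0025, 0.0031, 0], 0, 1]
    - [[-0.0025, 0.0031, 0], 0, 1]
    - [[-0.0025, 0.0031, 0], 0, 1]
    - [[-0.0025, 0.0031, 0], 0, 1]
    - [[-0.0025, 0.0031, 0], 0, 1]
    - [[-0.0025, 0.0031, 0], 0, 1]
    - [[0, 0, 0], 0, 1]
    - [[0, 0, 0], 0, 1]

```text
time_s: 20.37
tcp_pos: [573.2, -144.0, 150.2]
eef_rot: [[-0.62, 0.785, 0.0], [0.785, 0.62, -0.0], [-0.0, 0.0, -1.0]]
ft_force: [1.0, -1.3, 0.2]
width: -0.2
grasp_force: 0.0
```

```bash
python3 blobs.py
```

```text
[316, 123, 9, 9, 44] [320.0, 127.0] [[316, 124], [319, 123], [324, 131]]
[354, 124, 29, 44, 852] [368.0, 149.0] [[372, 124], [382, 167], [360, 167], [354, 137]]
[312, 137, 26, 32, 465] [322.0, 156.0] [[312, 137], [323, 141], [335, 154], [337, 167], [315, 166]]
```

It's over. I'll rise clear, step back and take a last look.

Request:
carry_out:
  increments:
    - [[0, 0, 0.02], 0, 1]
    - [[0, 0, 0.025], 0, 1]
    - [[0, 0, 0.025], 0, 1]
    - [[0.015, -0.02, 0.02], 0, 1]
    - [[0.015, -0.02, 0.02], 0, 1]
    - [[0.015, -0.02, 0.02], 0, 1]
    - [[0, 0, 0], 0, 1]
    - [[0, 0, 0], 0, 1]
    - [[0, 0, 0], 0, 1]
    - [[0, 0, 0], 0, 1]

```text
time_s: 21.25
tcp_pos: [617.6, -203.3, 279.0]
eef_rot: [[-0.62, 0.785, -0.002], [0.785, 0.62, 0.001], [0.002, -0.001, -1.0]]
ft_force: [-1.0, 0.7, -0.2]
width: 0.1
grasp_force: 0.0
```

```bash
python3 blobs.py;python3 look.py scene s6.png 170 40 230 180 3
```

```text
[310, 123, 28, 46, 992] [323.0, 146.0] [[328, 123], [337, 167], [316, 168], [310, 124]]
[352, 123, 31, 45, 992] [366.0, 146.0] [[353, 123], [372, 124], [382, 167], [360, 167]]
```

View pics/s6.png

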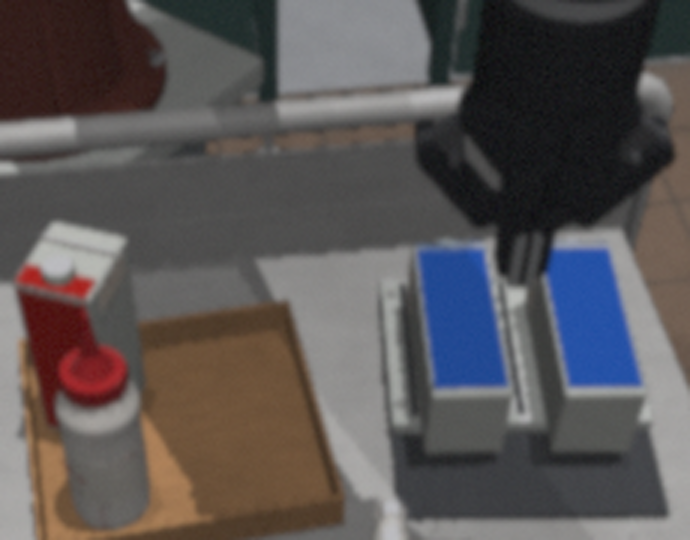

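Both cartons lie blue side up, side by side with their feet overhanging (panels at crop (415-505, 248-388) and (545-640, 248-387)). The red carton and bottle still stand, and the gripper is clear.

```bash
python3 -c "from workcell import manip; print(manip.hand_in())"
```

```text
the job is handed in; nothing more can be done
None
```

Both blue-panelled cartons lie side by side on the bed, blue panels up and feet overhanging the step; the red carton and squeeze bottle still stand in the tray, and I handed the job in at about 21 s (no verdict was returned).

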